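# Work a stuck decanter stopper loose and hang it in the drying rail

### The arm

A 6-joint arm with a two-finger parallel gripper is mounted at the origin on a cart in front of the work surface, level with it; the furniture and walls round the work are solid. World frame = base frame: x ahead of the robot, y to its left, z up, the work surface at z = 0. Lengths are in m, angles in rad, forces in N, time in s.
With the tool pointing down it reaches from about 0.35 to 0.975 m from the base axis. Payload 4.9 kg.
Tool frame: the origin (TCP) lies midway between the tips of the shut fingers; the grasp point (between the pads) lies 19 mm behind it (ctrl.tcp_to_grasp is the distance from the TCP to the grasp point, in m); z points along the fingers, y is the line along which they close (so a half turn about z gives the same grasp; the last joint's range is limited). The gripper opens to 85 mm and grips with 20 to 120 N. Pads are 22 mm wide; open, the fingers measure 114 mm over their backs; the gripper's body (76 mm by 85 mm) begins 54 mm behind the grasp point. The pads swing forward as they close: fully open they stand 13 mm farther back than shut.
Start: joints at [1.218, 0.053, 1.613, -0, 1.476, -0.119], TCP at [0.145, 0.608, 0.231] pointing down, gripper open.
Joint ranges: [-3.01, 3.01], [-1.01, 2.22], [0.06, 2.58], [-1.02, 4.17], [0.09, 2.62], [-3.14, 3.14]. Speed limits (rad/s): [2.57, 2.57, 3.14, 3.14, 3.14, 3.14].

### API

Orientations are given as a rotation vector (axis times angle).
In Python, from station import ctrl gives the robot as it stands.
- The arm moves only by the tool jog_arm, called after "Call:" by a JSON object that holds its "name" and its "arguments", one argument or row to a line. Schema: {"type":"object","properties":{"offsets":{"type":"array","items":{"type":"array","prefixItems":[{"type":"number"},{"type":"array","items":{"type":"number"},"minItems":3,"maxItems":3},{"type":"array","items":{"type":"number"},"minItems":3,"maxItems":3}],"minItems":3,"maxItems":3},"minItems":1,"maxItems":20},"force":{"type":"number"},"only":{"type":"string"},"quiet":{"type":"boolean"},"lines":{"type":"string"}},"required":["offsets"],"additionalProperties":false}. offsets is a list of rows, 1 to 20 of them, each written [opening, [dx, dy, dz], [rx, ry, rz]]: the finger opening in m, then dx, dy, dz in fractions of the full range, 1 being 600 mm, then a rotation vector rx, ry, rz in shares of 2 pi rad (1.0 is 2 pi rad); each row is the pose to reach, as a shift and turn from the pose commanded when the call began, along the tool's axes at that moment; what a row does not reach only later rows make up. A row lasts 1/12 s, in which the tool goes at most 0.0417 m and 0.125 rad, less where a joint would pass 70% of its speed; a pose out of reach is approached as far as the arm can. The fingers move at their own pace and stop on an object; force is the grip in N (left out, the last holds). Time passes only in rows, so rows that do not move let the fingers close. The tool returns the time, the measured TCP pose, the force, the opening and the grip force at its end. only (a regular expression) keeps the lines of the reply that match it, lines (a string "A,B") keeps lines A to B, and quiet returns only ok. A shift or turn number past 1, either way, is cut back to 1. Input that does not fit is refused with a message, and nothing moves.
- ctrl.get_obs(): the state, without advancing time (a new reading comes with each control period).
- ctrl.get_image(name): name is "side" or "top"; returns the picture (384x512x3 uint8, red, green, blue); there is no depth.
- ctrl.camera_params(name): a dict with "fx", "fy", "cx", "cy" (pixels), "T" (4x4, takes a point from camera to world coordinates). Camera axes: x right, y down, z forward; pixel columns grow to the right and rows downward; lengths in m; the calibration is good to about 2 mm. A picture is of the moment at which its call begins. camera_params takes no time and is no camera call.
- ctrl.finish_job(): hands the job in; it is judged then, once.
The state is a dict: "t": time; "q": joint angles; "dq": joint speeds; "effort": joint torques, N m; "tool_pos": TCP position; "tool_rot": TCP orientation; "contact_force": force on the tool from outside, world axes, zero at the start; "wrist_torque": the same for the moment, N m; "opening": finger opening in m; "grip_force": force on a finger pad.
Only numpy, scipy, OpenCV 4.12 (cv2) and the standard library are available. Lean on these libraries where they do the work, as an engineer would, in place of code of your own. Each camera call takes 0.05 s, during which the arm holds its last target. There are 200 camera calls.

### The job

The red stopper is stuck tight in the neck of the blue decanter that leans in its wooden stand: twist it to and fro while pulling gently along the neck until it comes free, without dragging the decanter up out of its stand. Then turn the stopper upright, enter its flange into the aluminium drying rail at the open end, under the lips, slide it all the way to the closed end and leave it hanging there. Leave the jar, the pitcher and the pepper grinder where they stand.

Things in the scene. Friction and masses are not known exactly. Their poses are not given: they have to be found in the camera images.
- stopper: Stopper, 104 mm long, about 80 g; origin at the centre of its flange's underside, z along its axis to the handle. Cork plug 36 mm across, z -28 to 0 mm; red flange 60 mm across, z 0 to 6; round stem 16 mm across, z 6 to 28; red paddle handle z 28 to 76, 46 mm wide along x, 18 mm thick along y. Starts fully in the decanter, flange on its rim.
- stopper_grip (a point): Middle of the paddle handle, on the stopper's axis, 52 mm above its origin; axes as the stopper's. Grip across the 18 mm, along y, with 40 to 60 N.
- stopper_plug (a point): Foot of the plug, on the axis, 28 mm below the origin. Four sprung rubber pads in the neck hold the plug by friction: pulled straight it needs 19 to 29 N. While it is turned (0.3 to 0.6 N m) a pull under 12 N draws it out, if it rises much slower than its surface slides round: for instance 4 mm in each turn of 0.8 rad taking 1 s. Free after about 24 mm of travel along the axis.
- stopper_mark (a point): Point on the rim of the flange, 30 mm from the axis along the stopper's +x and 3 mm above its origin, beside a small white dot; shows how far the stopper has been turned.
- stand: Wooden stand fixed to the worktop, base 150 x 124 x 14 mm. Origin at the centre of its underside, z up. The decanter leans in it by 30 degrees, mouth toward the stand's -x, which faces the robot.
- decanter_mouth (a point): Centre of the decanter's rim, 154 mm above the worktop. Blue ceramic decanter, 125 mm long, neck 57 mm across, square foot 90 mm wide. z points out of the mouth along the neck, 30 degrees from vertical toward the stand's -x; y is the stand's y. At the start it coincides with the stopper's origin, axes parallel.
- decanter (a joint): How far the decanter has been dragged up along its axis out of the stand, m: 0 seated, 0.03 at most. The square foot keeps it from turning; only its weight and a spring clip hold it down: it starts to rise at a pull of about 13 N and sinks back when the pull is eased.
- rail: Drying rail fixed to the worktop: aluminium T-track along its x, 120 mm long, 84 wide, 79 high, on a wooden base 8 mm thick; origin at the centre of its underside, z up. Open at -x (toward the robot); at +x an end wall, inner face at x = 54 mm. The flange rides on two ledges, top z = 61 mm, 48 mm apart for the plug; side walls 70 mm apart inside.
- rail_mouth (a point): Middle of the rail's open end at ledge height: x = -60 mm, z = 61 mm of the rail; axes as the rail's. Two lips over the ledges, z 73 to 79 mm, leave a gap of 32 mm for the stem, so the flange can enter only here.
- rail_home (a point): Where the stopper's origin lies when the flange touches the end wall and rests on the ledges: x = +24 mm, z = 61 mm of the rail; axes as the rail's.
- honey_jar: Round glass jar with a grey lid, 60 mm across, 90 mm high, a bystander. Origin at the centre of its underside.
- pepper_grinder: Slim black pepper grinder, 35 mm across, 106 mm high, at the front left, a bystander. Origin at the centre of its underside.
- milk_pitcher: Steel pitcher with handle, 70 x 96 x 105 mm, behind the work on a thin mat, a bystander. Origin at the centre of its underside.

How it is judged:
On the way, in this order (a step that is already met when the one before it is completed fails the run):
1. the stopper has been turned at least 10 degrees one way while still in the neck (z of stopper in the frame of decanter_mouth below 0.022 m and (y of stopper_mark in the frame of decanter_mouth above 0.0052 m or y of stopper_mark in the frame of decanter_mouth below -0.0052 m)).
2. it has been turned back to where it began (within 6 degrees) while still in the neck (z of stopper in the frame of decanter_mouth below 0.022 m and y of stopper_mark in the frame of decanter_mouth between -0.0031 and 0.0031 m).
3. the stopper is out of the decanter, at least 35 mm along or away from the mouth (distance between stopper and decanter_mouth above 0.035 m), for 0.1 s.
4. the flange has entered the rail at its open end, upright, between ledges and lips (y of stopper in the frame of rail_home between -0.007 and 0.007 m and z of stopper in the frame of rail_home between -0.004 and 0.009 m and angle between stopper's own z axis and vertical below 0.15 rad and x of stopper in the frame of rail_home between -0.08 and -0.015 m), for 0.05 s.
At the end, for the whole second after the job is handed in: The stopper hangs upright (within 6 degrees) and at rest in the rail, flange on the ledges (within 4 mm), at the closed end (within 8 mm), and the decanter is seated in its stand (within 4 mm) (y of stopper in the frame of rail_home between -0.007 and 0.007 m and z of stopper in the frame of rail_home between -0.004 and 0.004 m and x of stopper in the frame of rail_home between -0.008 and 0.004 m and angle between stopper's own z axis and vertical below 0.1 rad and linear speed of stopper below 0.02 m/s and value of joint decanter below 0.004 m); the robot touches nothing.
It fails at once if the decanter is dragged more than 12 mm up out of its stand (value of joint decanter above 0.012 m).
It fails at once if the honey jar, pepper grinder or pitcher is moved more than 20 mm (distance of any of honey_jar, pepper_grinder, milk_pitcher from where it was at the start of the episode above 0.02 m).
It also fails if it takes over 64 s, if anything falls off the work surface, if the arm or the gripper's body presses on something with over 40 N, if the wrist force passes 120 N, or if a joint passes its speed limit or range.

## Working session

There is one attempt and no reset: what is moved stays moved. The work goes in short steps, Python scripts to look and compute and a tool call to move; the robot and the scene stay as the last step left them, time stands still between calls to the robot, and variables do not carry over. Pictures are saved under pics/ and viewed, at most 10 in all, crops included, and the job is handed in when it is done.

```bash
ls; mkdir -p pics; python3 - <<'E'
from station import ctrl
import cv2,numpy as np
np.set_printoptions(precision=4,suppress=True)
a=[]
for n in("top","side"):
    im=ctrl.get_image(n);cv2.imwrite(f"pics/{n}0.png",im[:,:,::-1]);p=ctrl.camera_params(n);print(n,p)
o=ctrl.get_obs();print(o,ctrl.tcp_to_grasp)
E
```

```text
pics
station.py
top {'fx': 353.7225721847158, 'fy': 353.7225721847158, 'cx': 255.1253545634622, 'cy': 191.6896521413517, 'T': array([[ 0.007 , -0.9984,  0.0562,  0.4939],
       [-0.9999, -0.0065,  0.0089,  0.3065],
       [-0.0086, -0.0563, -0.9984,  0.9961],
       [ 0.    ,  0.    ,  0.    ,  1.    ]])}
side {'fx': 393.6962807014176, 'fy': 393.6962807014176, 'cx': 255.544103515971, 'cy': 189.3173129399703, 'T': array([[-0.9962, -0.012 ,  0.086 ,  0.4686],
       [-0.0842,  0.3751, -0.9232,  1.1093],
       [-0.0212, -0.9269, -0.3747,  0.4818],
       [ 0.    ,  0.    ,  0.    ,  1.    ]])}
{'t': 0.1, 'q': array([ 1.218 ,  0.0533,  1.6142,  0.    ,  1.476 , -0.119 ]), 'dq': array([-0.0032, -0.0031, -0.0018, -0.0007,  0.0019,  0.001 ]), 'effort': array([ -0.0004, -39.49  , -37.1364,  -0.0002,   0.0039,   0.    ]), 'tool_pos': array([0.1446, 0.6075, 0.2302]), 'tool_rot': array([-0.3664, -3.1197,  0.0029]), 'contact_force': array([ 0.1427,  0.1509, -0.2566]), 'wrist_torque': array([-0.0034,  0.0034,  0.0085]), 'grip_force': 0.0, 'opening': 0.08537855145299202} 0.0187
```

View pics/top0.png

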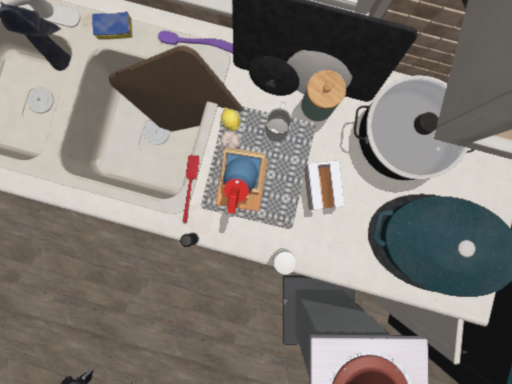

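View pics/side0.png

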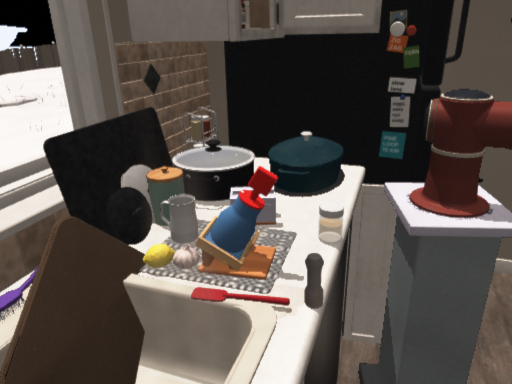

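The top view shows the stand at about (242,180), the red stopper at (235,190) and the rail at (325,186). The jar is at (284,262), the grinder at (190,240) and the pitcher at (278,125). In the side view the stopper is at (258,190) and the rail is partly hidden behind it at (260,205). I'll zoom in next.

```bash
python3 - <<'E'
import cv2
a=cv2.imread("pics/top0.png")[130:230,205:350];cv2.imwrite("pics/topc.png",cv2.resize(a,None,fx=5.5,fy=5.5,interpolation=cv2.INTER_CUBIC))
a=cv2.imread("pics/side0.png")[160:285,190:350];cv2.imwrite("pics/sidec.png",cv2.resize(a,None,fx=4.8,fy=4.8,interpolation=cv2.INTER_CUBIC))
E
```

```text
(no output)
```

View pics/topc.png

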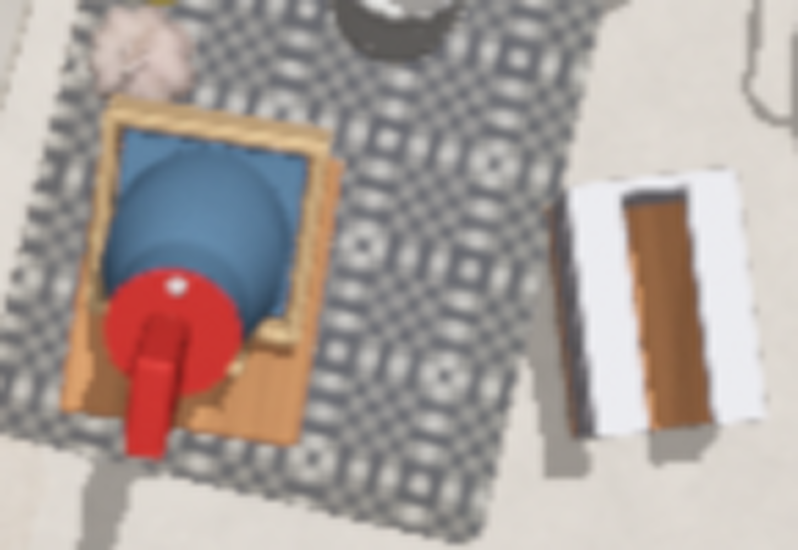

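View pics/sidec.png

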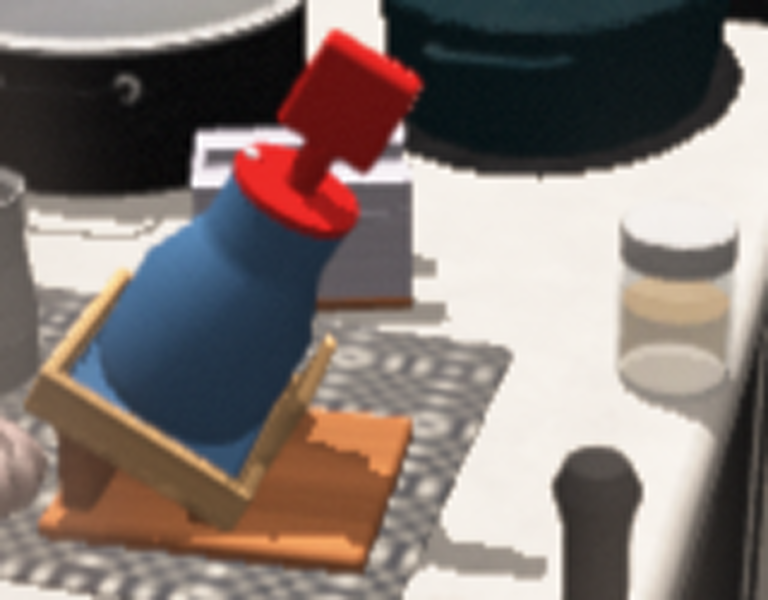

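The dot faces the stand's +x, and the handle's thin side lies along the stand's y, as the task describes. The stand is turned about -8 degrees and the rail about +5. Next I'll measure them with masks and rays.

```bash
cat > h.py <<'E'
from station import ctrl
import cv2,numpy as np
from scipy.optimize import least_squares
from scipy.spatial.transform import Rotation as R
np.set_printoptions(precision=4,suppress=True)
def rays(n,px):
    p=ctrl.camera_params(n);px=np.atleast_2d(px).astype(float)
    d=np.c_[(px[:,0]-p["cx"])/p["fx"],(px[:,1]-p["cy"])/p["fy"],np.ones(len(px))]@p["T"][:3,:3].T
    return p["T"][:3,3],d
def onplane(n,px,c,nrm):
    o,d=rays(n,px);return o+d*(((c-o)@nrm)/(d@nrm))[:,None]
def contour(m):
    return max(cv2.findContours(m.astype(np.uint8),cv2.RETR_EXTERNAL,cv2.CHAIN_APPROX_NONE)[0],key=cv2.contourArea)[:,0]
E
python3 - <<'E'
from h import *
Z=np.array([0,0,1.])
t=cv2.imread("pics/top0.png").astype(int);s=cv2.imread("pics/side0.png").astype(int)
# rail: bluish-white lips
b,g,r=t[...,0],t[...,1],t[...,2]
m=(b>225)&(b>=r); m[:, :300]=0;m[:,350:]=0;m[:150]=0;m[220:]=0
m=cv2.morphologyEx(m.astype(np.uint8),cv2.MORPH_CLOSE,np.ones((3,17)))
P=onplane("top",contour(m),np.array([0,0,.079]),Z)[:,:2]
c,wh,a=cv2.minAreaRect((P*1000).astype(np.float32));print("rail",c,wh,a)
# stand base, -x/+y/... corners on z=.014 from crop reading
q=np.array([[62,408],[297,442],[341,160]])
print("stand",onplane("top",(q+.5)/5.5-.5+[205,130],np.array([0,0,.014]),Z))
# flange
yaw=np.radians(-8.3)
xs=np.array([np.cos(yaw),np.sin(yaw),0]);ax=-.5*xs+.866*Z
red=lambda i:(i[...,2]>110)&(i[...,1]<75)&(i[...,0]<75)
mt=red(t);mt[:,:215]=0;mt[215:]=0;ms=red(s);ms[:160]=0;ms[240:]=0;ms[:,:225]=0
ct,cs=contour(mt),contour(ms)
print(ct.min(0),ct.max(0),cs.min(0),cs.max(0))
for i in range(185,216):
    w=np.where(mt[i-0])[0]
    if len(w): print(i,w.min(),w.max(),end="; ")
for i in range(165,206,2):
    w=np.where(ms[i])[0]
    if len(w): print("s",i,w.min(),w.max(),end="; ")
def dot(i,box):
    x0,x1,y0,y1=box;k=i[y0:y1,x0:x1].min(2)-60;k=np.clip(k,0,None)
    yy,xx=np.mgrid[y0:y1,x0:x1];return (xx*k).sum()/k.sum(),(yy*k).sum()/k.sum()
dt,ds=dot(t,(234,241,180,185)),dot(s,(239,246,189,194));print("dot",dt,ds)
def tri(a,b):
    o1,d1=rays("top",a);o2,d2=rays("side",b);d1,d2=d1[0],d2[0]
    k=np.linalg.lstsq(np.c_[d1,-d2],o2-o1,rcond=None)[0];p,q=o1+d1*k[0],o2+d2*k[1];return (p+q)/2,np.linalg.norm(p-q)
print(tri(dt,ds))
E
```

```text
rail (565.8240966796875, 130.8181610107422) (118.1982650756836, 77.48410034179688) 6.580531597137451
stand [[0.5149 0.4241 0.014 ]
 [0.4985 0.3053 0.014 ]
 [0.6418 0.2839 0.014 ]]
[224 180] [248 212] [410 189] [471 214]
185 225 246; 186 225 247; 187 225 247; 188 224 248; 189 224 248; 190 224 248; 191 224 248; 192 224 248; 193 225 247; 194 225 247; 195 225 246; 196 226 245; 197 227 245; 198 228 245; 199 228 243; 200 228 242; 201 228 239; 202 228 237; 203 228 237; 204 228 236; 205 228 236; 206 228 236; 207 228 235; 208 228 235; 209 228 234; 210 228 234; 211 228 234; 212 229 233; s 167 259 261; s 169 258 264; s 171 256 270; s 173 255 273; s 175 253 276; s 177 252 277; s 179 251 276; s 181 249 251; s 183 248 250; s 187 252 271; s 189 419 422; s 191 244 421; s 193 239 421; s 195 239 477; s 197 239 480; s 199 240 427; s 201 242 431; s 203 245 437; s 205 249 434; dot (np.float64(236.70272435897436), np.float64(181.46394230769232)) (np.float64(241.47657762291908), np.float64(189.97638404955478))
(array([0.5659, 0.3572, 0.1745]), np.float64(0.004307815506091638))
```

```bash
python3 - <<'E'
from h import *
Z=np.array([0,0,1.])
pl=lambda q:onplane("top",(np.array(q)+.5)/5.5-.5+[205,130],np.array([0,0,.079]),Z)[:,:2]
t=cv2.imread("pics/top0.png").astype(float)
# subpixel column edges of lips by row: outer-left, gap-left, gap-right, outer-right using blue
L=[]
for row in range(170,206,2):
    p=t[row,300:350,0]; 
    x=np.arange(300,350)
    def cross(lo,hi,thr,up):
        for i in range(lo-300,hi-300):
            a,b=p[i],p[i+1]
            if (a<thr<=b) if up else (a>=thr>b): return 300+i+(thr-a)/(b-a)
        return np.nan
    L.append([row,cross(305,316,150,True),cross(312,328,150,False),cross(320,336,150,True),cross(330,346,228,False)])
L=np.array(L);print(L[::4])
for k in range(1,5):
    g=np.isfinite(L[:,k]);P=onplane("top",np.c_[L[g,k],L[g,0]],np.array([0,0,.079]),Z)
    f=np.polyfit(P[:,0],P[:,1],1);res=P[:,1]-np.polyval(f,P[:,0]);f=np.polyfit(P[abs(res)<.002,0],P[abs(res)<.002,1],1);print("edge",k,"slope deg",np.degrees(np.arctan(f[0])),"y@.565",np.polyval(f,.565))
print("front/back corners",pl([[590,437],[764,417],[738,170],[570,188]]))
print(pl([[590,437],[764,417],[738,170],[570,188]]).mean(0))
yaw=np.radians(-8.2);xs=np.array([np.cos(yaw),np.sin(yaw),0]);ys=np.cross(Z,xs);ax=-.5*xs+.866*Z
o=np.array([.545,.3592,.154])
for n in("top","side"):
    p=ctrl.camera_params(n);Ti=np.linalg.inv(p["T"])
    for nm,P in(("grip",o+.052*ax),("topend",o+.076*ax),("flange",o+.006*ax),("gripface",o+.052*ax+.009*ys)):
        c=Ti[:3,:3]@P+Ti[:3,3];print(n,nm,p["fx"]*c[0]/c[2]+p["cx"],p["fy"]*c[1]/c[2]+p["cy"])
print("side handle mid",(np.array([351,99])+.5)/4.8-.5+[190,160])
obs=ctrl.get_obs();Rt=R.from_rotvec(obs["tool_rot"]).as_matrix()
zt=-ax;yt=ys;xt=np.cross(yt,zt);Rg=np.c_[xt,yt,zt]
G=o+.052*ax
for back in(.15,.0):
    T=G-zt*back+zt*ctrl.tcp_to_grasp
    print("tcp target",T,"delta tool",Rt.T@(T-obs["tool_pos"]),"rv",R.from_matrix(Rt.T@Rg).as_rotvec())
E
```

```text
[[170.     307.8372 318.3146 329.6022 338.7143]
 [178.     308.7556 319.2941 330.6042 339.7692]
 [186.     309.7547 320.2344 331.6    340.5882]
 [194.     310.6667 321.197  332.5914 341.625 ]
 [202.     311.5857 322.1228 333.5652 342.625 ]]
edge 1 slope deg 6.635934189449299 y@.565 0.1731493318702778
edge 2 slope deg 6.71581298254798 y@.565 0.1463326417590019
edge 3 slope deg 6.596940018608055 y@.565 0.11625706580685413
edge 4 slope deg 6.672521088585086 y@.565 0.09217544591923467
front/back corners [[0.5015 0.1676]
 [0.5115 0.0859]
 [0.6283 0.0974]
 [0.6193 0.1769]]
[0.5652 0.1319]
top grip 233.2074518000649 200.1870864315337
top topend 231.70449942393992 205.28636467961965
top flange 235.87370899117514 191.14090006235165
top gripface 229.26658944090764 199.59163288669072
side grip 264.6037160930886 180.20937679783748
side topend 270.33616595270536 170.86729457930403
side flange 254.02290838004356 197.45275057596746
side gripface 263.6869795367251 181.77090874833775
side handle mid [262.7292 180.2292]
tcp target [0.4543 0.3723 0.3127] delta tool [-0.3557 -0.1572 -0.0824] rv [-0.0256 -0.5236 -0.0881]
tcp target [0.5285 0.3616 0.1828] delta tool [-0.4304 -0.1502  0.0475] rv [-0.0256 -0.5236 -0.0881]
```

Units first: shifts go in shares of 600 mm and turns go in shares of 2 pi rad. So -0.3557 m / 0.6 = -0.5928, -0.1572 m / 0.6 = -0.262, -0.5236 rad / 6.2832 = -0.0833.

Call:
{"name": "jog_arm", "arguments": {
  "offsets": [
    [0.085,[-0.2,-0.0833,-0.1333],[0,0,0]],
    [0.085,[-0.2,-0.0833,-0.1333],[0,0,0]],
    [0.085,[-0.2,-0.0833,-0.1333],[0,0,0]],
    [0.085,[-0.2,-0.0833,-0.1333],[0,0,0]],
    [0.085,[-0.5928,-0.262,-0.1373],[-0.0041,-0.0833,-0.014]],
    [0.085,[-0.5928,-0.262,-0.1373],[-0.0041,-0.0833,-0.014]],
    [0.085,[-0.5928,-0.262,-0.1373],[-0.0041,-0.0833,-0.014]],
    [0.085,[-0.5928,-0.262,-0.1373],[-0.0041,-0.0833,-0.014]],
    [0.085,[-0.5928,-0.262,-0.1373],[-0.0041,-0.0833,-0.014]],
    [0.085,[-0.5928,-0.262,-0.1373],[-0.0041,-0.0833,-0.014]],
    [0.085,[-0.5928,-0.262,-0.1373],[-0.0041,-0.0833,-0.014]],
    [0.085,[-0.5928,-0.262,-0.1373],[-0.0041,-0.0833,-0.014]],
    [0.085,[-0.5928,-0.262,-0.1373],[-0.0041,-0.0833,-0.014]],
    [0.085,[-0.5928,-0.262,-0.1373],[-0.0041,-0.0833,-0.014]],
    [0.085,[-0.5928,-0.262,-0.1373],[-0.0041,-0.0833,-0.014]],
    [0.085,[-0.5928,-0.262,-0.1373],[-0.0041,-0.0833,-0.014]]
  ]
}}

```text
t: 1.43
tool_pos: [0.4536, 0.3737, 0.3137]
tool_rot: [0.185, 2.612, -0.047]
contact_force: [-0.8, -0.3, 0.1]
opening: 0.0853
grip_force: 0.0
```

```bash
cat >> h.py <<'E'
Z=np.array([0,0,1.])
yaw=np.radians(-8.2);xs=np.array([np.cos(yaw),np.sin(yaw),0]);ys=np.cross(Z,xs);ax=-.5*xs+.866*Z
O=np.array([.545,.3592,.154]);G=O+.052*ax
Rg=np.c_[np.cross(ys,-ax),ys,-ax]
def delta(T,Rw):
    o=ctrl.get_obs();Rt=R.from_rotvec(o["tool_rot"]).as_matrix()
    print("t",o["t"],"q",o["q"],"d",Rt.T@(T-o["tool_pos"]),"rv",R.from_matrix(Rt.T@Rw).as_rotvec())
E
python3 -c "
from h import *
delta(G-ax*ctrl.tcp_to_grasp,Rg)"
```

```text
t 1.4333 q [ 0.747  -0.2658  1.8334 -0.4199  1.2514 -0.6141] d [-0.0003 -0.0017  0.1512] rv [0.0027 0.0002 0.0007]
```

In the tool's units: 0.1 m / 0.6 = 0.1667, 0.08 m / 0.6 = 0.1333.

Call:
{"name": "jog_arm", "arguments": {
  "offsets": [
    [0.085,[0,0,0.0667],[0,0,0]],
    [0.085,[0,0,0.1333],[0,0,0]],
    [0.085,[0,0,0.1667],[0,0,0]],
    [0.085,[0,0,0.1667],[0,0,0]]
  ]
}}

```text
t: 1.77
tool_pos: [0.5022, 0.364, 0.2202]
tool_rot: [0.187, 2.62, -0.057]
contact_force: [-0.4, -0.2, -0.7]
opening: 0.0848
grip_force: 0.0
```

```bash
python3 - <<'E'
from h import *
delta(G-ax*ctrl.tcp_to_grasp,Rg)
a=ctrl.get_image("top")[140:240,190:300,::-1];b=ctrl.get_image("side")[110:230,200:310,::-1]
a=cv2.resize(a,(400,364),interpolation=cv2.INTER_CUBIC);b=cv2.resize(b,(400,436),interpolation=cv2.INTER_CUBIC)[:364]
cv2.imwrite("pics/g1.png",np.hstack([a,b]))
E
```

```text
t 1.7667 q [ 0.671  -0.139   1.8791 -0.4253  1.0735 -0.6146] d [-0.0045  0.0015  0.0455] rv [-0.0051 -0.007   0.0022]
```

View pics/g1.png

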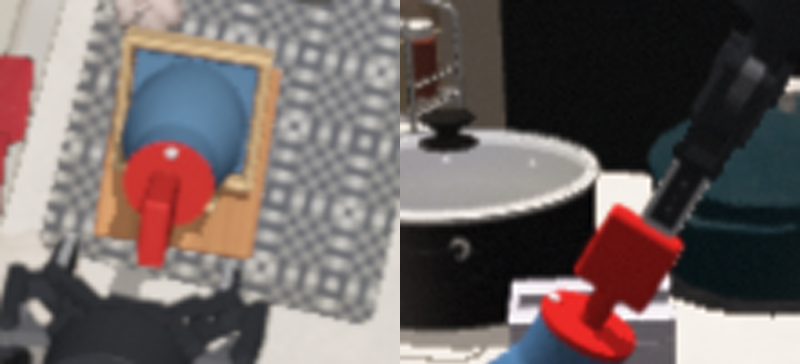

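The left panel shows the fingertips at columns 67 and 238, straddling the handle at 152. The right panel shows the finger in line with the handle to within a few millimetres. I'll move in.

In the tool's units: 0.05 m / 0.6 = 0.0833, 0.03 m / 0.6 = 0.05.

Call:
{"name": "jog_arm", "arguments": {
  "offsets": [
    [0.085,[-0.0017,0,0.05],[0,0,0]],
    [0.085,[-0.0017,0,0.0833],[0,0,0]],
    [0.085,[-0.0017,0,0.0833],[0,0,0]],
    [0.085,[-0.0017,0,0.0833],[0,0,0]]
  ]
}}

```text
t: 2.2
tool_pos: [0.5295, 0.3628, 0.1859]
tool_rot: [0.187, 2.611, -0.046]
contact_force: [-0.1, 0.5, 1.3]
opening: 0.0851
grip_force: 0.0
```

```bash
python3 -c "
from h import *
delta(G-ax*ctrl.tcp_to_grasp,Rg)"
```

```text
t 2.2 q [ 0.638  -0.0685  1.8754 -0.4338  0.9881 -0.6119] d [ 0.0022 -0.0014  0.0022] rv [ 0.0027  0.0013 -0.0009]
```

Call:
{"name": "jog_arm", "arguments": {
  "offsets": [
    [0.085,[0.0017,-0.0017,0.0033],[0,0,0]],
    [0.0,[0.0017,-0.0017,0.0033],[0,0,0]],
    [0.0,[0.0017,-0.0017,0.0033],[0,0,0]],
    [0.0,[0.0017,-0.0017,0.0033],[0,0,0]],
    [0.0,[0.0017,-0.0017,0.0033],[0,0,0]],
    [0.0,[0.0017,-0.0017,0.0033],[0,0,0]],
    [0.0,[0.0017,-0.0017,0.0033],[0,0,0]],
    [0.0,[0.0017,-0.0017,0.0033],[0,0,0]],
    [0.0,[0.0017,-0.0017,0.0033],[0,0,0]],
    [0.0,[0.0017,-0.0017,0.0033],[0,0,0]]
  ],
  "force": 55
}}

```text
t: 3.03
tool_pos: [0.5296, 0.3617, 0.1827]
tool_rot: [0.188, 2.611, -0.046]
contact_force: [-2.9, 2.4, 4.0]
opening: 0.0178
grip_force: 54.7
```

```bash
python3 -c "
from h import *
delta(G-ax*ctrl.tcp_to_grasp,Rg);o=ctrl.get_obs();print(o['contact_force'],o['contact_force']@ax,o['wrist_torque'])"
```

```text
t 3.0333 q [ 0.6359 -0.0671  1.8795 -0.4337  0.9824 -0.6113] d [ 0.0008 -0.0003 -0.0007] rv [ 0.003   0.0007 -0.0014]
[-2.881   2.392   3.9552] 5.0215868808351285 [0.4826 0.4584 0.1525]
```

In the tool's units: -0.005 m / 0.6 = -0.0083, -0.0045 m / 0.6 = -0.0075, -0.07 rad / 6.2832 = -0.0111.

Call:
{"name": "jog_arm", "arguments": {
  "offsets": [
    [0,[0,0,0],[0,0,0.0111]],
    [0,[0,0,0],[0,0,0.0223]],
    [0,[0,0,-0.0008],[0,0,0.0334]],
    [0,[0,0,-0.0017],[0,0,0.0446]],
    [0,[0,0,-0.0017],[0,0,0.0557]],
    [0,[0,0,-0.0025],[0,0,0.0668]],
    [0,[0,0,-0.0025],[0,0,0.0557]],
    [0,[0,0,-0.0033],[0,0,0.0446]],
    [0,[0,0,-0.0033],[0,0,0.0334]],
    [0,[0,0,-0.0042],[0,0,0.0223]],
    [0,[0,0,-0.005],[0,0,0.0111]],
    [0,[0,0,-0.005],[0,0,0]],
    [0,[0,0,-0.0058],[0,0,-0.0111]],
    [0,[0,0,-0.0067],[0,0,-0.0223]],
    [0,[0,0,-0.0075],[0,0,-0.0334]],
    [0,[0,0,-0.0075],[0,0,-0.0446]],
    [0,[0,0,-0.0083],[0,0,-0.0557]],
    [0,[0,0,-0.0083],[0,0,-0.0668]]
  ]
}}

```text
t: 4.53
tool_pos: [0.527, 0.3609, 0.1843]
tool_rot: [-0.366, 2.607, -0.195]
contact_force: [3.6, 3.0, -5.2]
opening: 0.0179
grip_force: 54.3
```

```bash
cat >> h.py <<'E'
def st():
    o=ctrl.get_obs();Rt=R.from_rotvec(o["tool_rot"]).as_matrix();a=o["contact_force"]@ax
    d=o["tool_pos"]-(G-ax*ctrl.tcp_to_grasp)
    print("t",o["t"],"q",o["q"],"F ax",a,"F",o["contact_force"],"Mz",o["wrist_torque"]@ax,"rise",d@ax,"lat",d@xs,d@ys,"rel",R.from_matrix(Rg.T@Rt).as_rotvec(),"open",o["opening"],o["grip_force"])
E
python3 -c "
from h import *
st();print(ctrl.get_image('top').shape and '');cv2.imwrite('pics/t1.png',ctrl.get_image('top')[:,:,::-1])"
```

```text
t 4.5333 q [ 0.6378 -0.0732  1.8819 -0.4331  0.9892 -1.0347] F ax -6.034208940319802 F [ 3.5737  3.0208 -5.1744] Mz -0.4106271647579412 rise 0.002023956851666863 lat -0.0014514563315420263 -0.000881375450250841 rel [-0.0011  0.0009 -0.422 ] open 0.01793117759300167 54.33555364608765
```

In the tool's units: -0.008 m / 0.6 = -0.0133, -0.0004 m / 0.6 = -0.0007, 0.84 rad / 6.2832 = 0.1337.

Call:
{"name": "jog_arm", "arguments": {
  "offsets": [
    [0,[0,0,-0.0007],[0,0,0.0134]],
    [0,[0,0,-0.0013],[0,0,0.0267]],
    [0,[0,0,-0.002],[0,0,0.0401]],
    [0,[0,0,-0.0027],[0,0,0.0535]],
    [0,[0,0,-0.0033],[0,0,0.0668]],
    [0,[0,0,-0.004],[0,0,0.0802]],
    [0,[0,0,-0.0047],[0,0,0.0936]],
    [0,[0,0,-0.0053],[0,0,0.107]],
    [0,[0,0,-0.006],[0,0,0.1203]],
    [0,[0,0,-0.0067],[0,0,0.1337]],
    [0,[0,0,-0.0073],[0,0,0.1203]],
    [0,[0,0,-0.008],[0,0,0.107]],
    [0,[0,0,-0.0087],[0,0,0.0936]],
    [0,[0,0,-0.0093],[0,0,0.0802]],
    [0,[0,0,-0.01],[0,0,0.0668]],
    [0,[0,0,-0.0107],[0,0,0.0535]],
    [0,[0,0,-0.0113],[0,0,0.0401]],
    [0,[0,0,-0.012],[0,0,0.0267]],
    [0,[0,0,-0.0127],[0,0,0.0134]],
    [0,[0,0,-0.0133],[0,0,0]]
  ]
}}

```text
t: 6.3
tool_pos: [0.5231, 0.3613, 0.1911]
tool_rot: [-0.366, 2.607, -0.196]
contact_force: [6.0, 2.2, -7.9]
opening: 0.0169
grip_force: 54.3
```

```bash
python3 -c "
from h import *
st();cv2.imwrite('pics/s1.png',cv2.resize(ctrl.get_image('side')[150:280,190:310,::-1],None,fx=4,fy=4,interpolation=2))"
```

```text
t 6.3 q [ 0.6429 -0.0859  1.8819 -0.4318  1.003  -1.035 ] F ax -9.666377105423422 F [ 6.0058  2.1868 -7.9101] Mz -0.4002927123211138 rise 0.009859107595633613 lat -0.005374930966544385 -0.0010417238794408266 rel [-0.0007  0.0008 -0.4216] open 0.01691177553727615 54.344176054000854
```

View pics/s1.png

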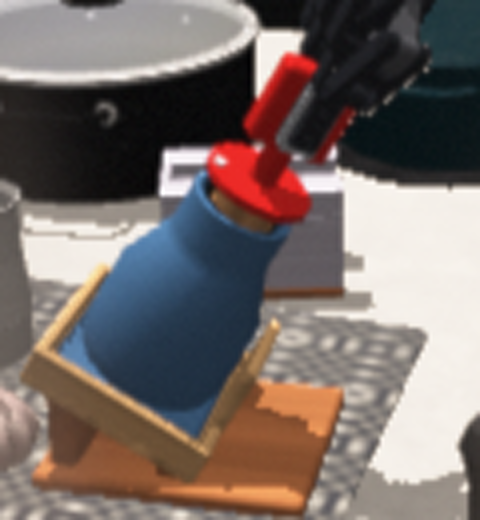

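The side view shows about 9 mm of cork between the flange (260,180) and the rim (245,215). The decanter is still seated. I'll continue a little slower.

In the tool's units: -0.0066 m / 0.6 = -0.011, -0.0063 m / 0.6 = -0.0105, 0.42 rad / 6.2832 = 0.0668.

Call:
{"name": "jog_arm", "arguments": {
  "offsets": [
    [0,[0,0,-0.0005],[0,0,0.0134]],
    [0,[0,0,-0.001],[0,0,0.0267]],
    [0,[0,0,-0.0015],[0,0,0.0401]],
    [0,[0,0,-0.002],[0,0,0.0535]],
    [0,[0,0,-0.0027],[0,0,0.0668]],
    [0,[0,0,-0.0033],[0,0,0.0802]],
    [0,[0,0,-0.0038],[0,0,0.0936]],
    [0,[0,0,-0.0043],[0,0,0.107]],
    [0,[0,0,-0.005],[0,0,0.1203]],
    [0,[0,0,-0.0055],[0,0,0.1337]],
    [0,[0,0,-0.006],[0,0,0.1203]],
    [0,[0,0,-0.0067],[0,0,0.107]],
    [0,[0,0,-0.0072],[0,0,0.0936]],
    [0,[0,0,-0.0077],[0,0,0.0802]],
    [0,[0,0,-0.0083],[0,0,0.0668]],
    [0,[0,0,-0.0088],[0,0,0.0535]],
    [0,[0,0,-0.0093],[0,0,0.0401]],
    [0,[0,0,-0.01],[0,0,0.0267]],
    [0,[0,0,-0.0105],[0,0,0.0134]],
    [0,[0,0,-0.011],[0,0,0]]
  ]
}}

```text
t: 8.02
tool_pos: [0.5199, 0.3618, 0.1972]
tool_rot: [-0.366, 2.607, -0.196]
contact_force: [4.9, 1.0, -6.2]
opening: 0.0174
grip_force: 54.6
```

```bash
python3 -c "
from h import *
st()"
```

```text
t 8.0167 q [ 0.6474 -0.0965  1.8814 -0.4307  1.0148 -1.0358] F ax -7.721368222716915 F [ 4.8857  1.0312 -6.2091] Mz -0.3085314431213555 rise 0.01674659476809971 lat -0.008599889302673492 -0.0009962693223503627 rel [-0.0006  0.0005 -0.4217] open 0.017426484930688695 54.59052801132202
```

In the tool's units: -0.0066 m / 0.6 = -0.011, -0.0063 m / 0.6 = -0.0105, 0.84 rad / 6.2832 = 0.1337.

Call:
{"name": "jog_arm", "arguments": {
  "offsets": [
    [0,[0,0,-0.0005],[0,0,0.0134]],
    [0,[0,0,-0.001],[0,0,0.0267]],
    [0,[0,0,-0.0015],[0,0,0.0401]],
    [0,[0,0,-0.002],[0,0,0.0535]],
    [0,[0,0,-0.0027],[0,0,0.0668]],
    [0,[0,0,-0.0033],[0,0,0.0802]],
    [0,[0,0,-0.0038],[0,0,0.0936]],
    [0,[0,0,-0.0043],[0,0,0.107]],
    [0,[0,0,-0.005],[0,0,0.1203]],
    [0,[0,0,-0.0055],[0,0,0.1337]],
    [0,[0,0,-0.006],[0,0,0.1203]],
    [0,[0,0,-0.0067],[0,0,0.107]],
    [0,[0,0,-0.0072],[0,0,0.0936]],
    [0,[0,0,-0.0077],[0,0,0.0802]],
    [0,[0,0,-0.0083],[0,0,0.0668]],
    [0,[0,0,-0.0088],[0,0,0.0535]],
    [0,[0,0,-0.0093],[0,0,0.0401]],
    [0,[0,0,-0.01],[0,0,0.0267]],
    [0,[0,0,-0.0105],[0,0,0.0134]],
    [0,[0,0,-0.011],[0,0,0]]
  ]
}}

```text
t: 9.68
tool_pos: [0.5164, 0.3621, 0.2041]
tool_rot: [-0.366, 2.607, -0.197]
contact_force: [0.2, 0.4, -0.4]
opening: 0.0172
grip_force: 55.6
```

```bash
python3 -c "
from h import *
st()"
```

```text
t 9.6833 q [ 0.6522 -0.1079  1.88   -0.4301  1.029  -1.0373] F ax -0.4281998773309715 F [ 0.2066  0.4093 -0.4101] Mz -0.020482931377713454 rise 0.024447639652351617 lat -0.01203572115211772 -0.0011747294891800975 rel [ 0.0004  0.0003 -0.4225] open 0.017237718433883113 55.563828349113464
```

The force has dropped to about zero, so the stopper is free. I'll draw it clear along the axis and untwist it.

In the tool's units: -0.064 m / 0.6 = -0.1067, -0.054 m / 0.6 = -0.09, 0.42 rad / 6.2832 = 0.0668.

Call:
{"name": "jog_arm", "arguments": {
  "offsets": [
    [0,[0,0,-0.0017],[0,0,0.0134]],
    [0,[0,0,-0.0033],[0,0,0.0267]],
    [0,[0,0,-0.0067],[0,0,0.0401]],
    [0,[0,0,-0.0133],[0,0,0.0535]],
    [0,[0,0,-0.0233],[0,0,0.0668]],
    [0,[0,0,-0.04],[0,0,0.0668]],
    [0,[0,0,-0.0567],[0,0,0.0668]],
    [0,[0,0,-0.0733],[0,0,0.0668]],
    [0,[0,0,-0.09],[0,0,0.0668]],
    [0,[0,0,-0.1067],[0,0,0.0668]],
    [0,[0,0,-0.1067],[0,0,0.0668]],
    [0,[0,0,-0.1067],[0,0,0.0668]]
  ]
}}

```text
t: 10.68
tool_pos: [0.4849, 0.3678, 0.2616]
tool_rot: [0.187, 2.61, -0.046]
contact_force: [-0.3, -0.8, -0.8]
opening: 0.0173
grip_force: 55.4
```

```bash
cat >> h.py <<'E'
ry=np.radians(6.65);rx=np.array([np.cos(ry),np.sin(ry),0]);rc=np.array([.5655,.1319,0.])
home=rc+.024*rx+.061*Z
Rd=np.c_[-rx,np.cross(Z,rx),-Z]   # tool pointing down, y along the rail's y
def tgt(x,z,off=(0,0,0)): # tool target putting stopper origin at home+(x,0,z)
    delta(home+rx*x+Z*(z+.052-ctrl.tcp_to_grasp),Rd)
E
python3 - <<'E'
from h import *
st();tgt(-.14,.08);tgt(-.14,.003)
a=ctrl.get_image("top")[120:270,150:350,::-1];b=ctrl.get_image("side")[90:260,190:310,::-1]
a=cv2.resize(a,(480,360),interpolation=2);b=cv2.resize(b,(254,360),interpolation=2);cv2.imwrite("pics/o1.png",np.hstack([a,b]))
E
```

```text
t 10.6833 q [ 0.6978 -0.1995  1.8644 -0.4213  1.141  -0.6177] F ax -0.6006593025007865 F [-0.2941 -0.7556 -0.7995] Mz 0.032657538573162725 rise 0.09023318780986338 lat -0.044085268078253186 -7.33195634138078e-05 rel [-0.0032 -0.0019  0.0009] open 0.01733943741237926 55.41019141674042
t 10.6833 q [ 0.6978 -0.1995  1.8644 -0.4213  1.141  -0.6177] d [ 0.0424 -0.252   0.0754] rv [-0.0648  0.523  -0.2532]
t 10.6833 q [ 0.6978 -0.1995  1.8644 -0.4213  1.141  -0.6177] d [ 0.081  -0.2522  0.142 ] rv [-0.0648  0.523  -0.2532]
```

View pics/o1.png

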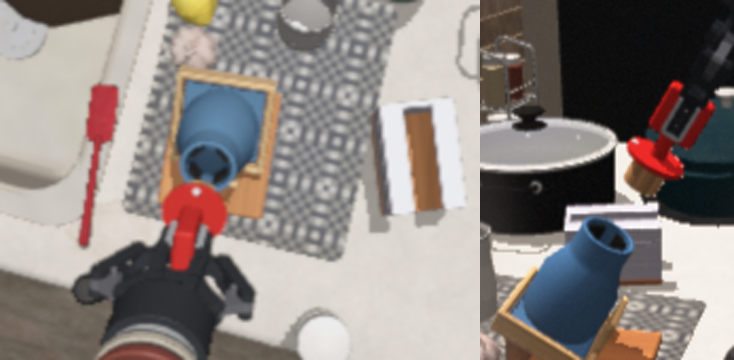

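The stopper is out and aligned in the fingers, with the decanter seated (mouth open at (208,165) in the left panel). Now I'll turn the stopper upright and carry it to a point in front of and above the rail's open end.

In the tool's units: -0.252 m / 0.6 = -0.42, 0.0754 m / 0.6 = 0.1257, 0.523 rad / 6.2832 = 0.0832.

Call:
{"name": "jog_arm", "arguments": {
  "offsets": [
    [0,[0.0707,-0.42,0.1257],[-0.0103,0.0832,-0.0403]],
    [0,[0.0707,-0.42,0.1257],[-0.0103,0.0832,-0.0403]],
    [0,[0.0707,-0.42,0.1257],[-0.0103,0.0832,-0.0403]],
    [0,[0.0707,-0.42,0.1257],[-0.0103,0.0832,-0.0403]],
    [0,[0.0707,-0.42,0.1257],[-0.0103,0.0832,-0.0403]],
    [0,[0.0707,-0.42,0.1257],[-0.0103,0.0832,-0.0403]],
    [0,[0.0707,-0.42,0.1257],[-0.0103,0.0832,-0.0403]],
    [0,[0.0707,-0.42,0.1257],[-0.0103,0.0832,-0.0403]],
    [0,[0.0707,-0.42,0.1257],[-0.0103,0.0832,-0.0403]],
    [0,[0.0707,-0.42,0.1257],[-0.0103,0.0832,-0.0403]],
    [0,[0.0707,-0.42,0.1257],[-0.0103,0.0832,-0.0403]],
    [0,[0.0707,-0.42,0.1257],[-0.0103,0.0832,-0.0403]]
  ]
}}

```text
t: 11.78
tool_pos: [0.4503, 0.1189, 0.1738]
tool_rot: [0.184, -3.135, 0.001]
contact_force: [0.6, 0.0, 0.2]
opening: 0.0179
grip_force: 55.4
```

```bash
python3 -c "
from h import *
tgt(-.14,.003)"
```

```text
t 11.7833 q [ 0.0987 -0.3018  2.0329 -0.0008  1.4113 -1.589 ] d [ 0.     -0.0004  0.0765] rv [-0.0008 -0.0008  0.0009]
```

In the tool's units: 0.0765 m / 0.6 = 0.1275, 0.07 m / 0.6 = 0.1167.

Call:
{"name": "jog_arm", "arguments": {
  "offsets": [
    [0,[0,0,0.0417],[0,0,0]],
    [0,[0,0,0.0833],[0,0,0]],
    [0,[0,0,0.1167],[0,0,0]],
    [0,[0,0,0.1275],[0,0,0]],
    [0,[0,0,0.1275],[0,0,0]],
    [0,[0,0,0.1275],[0,0,0]]
  ]
}}

```text
t: 12.28
tool_pos: [0.4502, 0.1184, 0.0974]
tool_rot: [0.182, -3.135, 0.001]
contact_force: [0.4, 0.1, 0.1]
opening: 0.0173
grip_force: 55.4
```

```bash
python3 - <<'E'
from h import *
tgt(-.14,.003)
p=home-.14*rx+.003*Z
a=ctrl.get_image("top");b=ctrl.get_image("side")
for n,i in(("top",a),("side",b)):
    c=ctrl.camera_params(n);Ti=np.linalg.inv(c["T"])
    for nm,P in(("centre of flange top",p+.006*Z),("plug foot",p-.028*Z),("flange bottom",p)):
        v=Ti[:3,:3]@P+Ti[:3,3];print(n,nm,c["fx"]*v[0]/v[2]+c["cx"],c["fy"]*v[1]/v[2]+c["cy"])
A=cv2.resize(a[150:250,270:370,::-1],(400,400),interpolation=2);B=cv2.resize(b[150:250,220:320,::-1],(400,400),interpolation=2);cv2.imwrite("pics/r1.png",np.hstack([A,B]))
E
```

```text
t 12.2833 q [ 0.0976 -0.2163  2.0977 -0.001   1.2613 -1.5892] d [-0.0001  0.0001  0.0001] rv [-0.0009 -0.0012  0.0002]
top centre of flange top 330.2991355530027 228.92282750609886
top plug foot 327.73331645042856 228.30793693725985
top flange bottom 329.8326816091518 228.81104326901684
side centre of flange top 296.2779567471233 193.09803605864332
side plug foot 296.0599380805932 204.54034452259842
side flange bottom 296.23910550746996 195.13707186872233
```

View pics/r1.png

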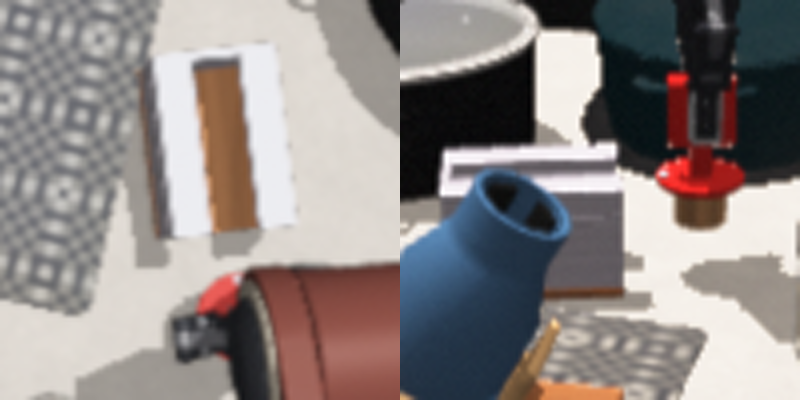

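In the right panel the flange ellipse is centred at (700,178) and the plug foot at row 228. Both match the predicted pixels to within about 1 mm, and the stopper is upright. I'll enter the rail slowly.

In the tool's units: -0.06 m / 0.6 = -0.1, -0.055 m / 0.6 = -0.0917.

Call:
{"name": "jog_arm", "arguments": {
  "offsets": [
    [0,[-0.025,0,0],[0,0,0]],
    [0,[-0.0417,0,0],[0,0,0]],
    [0,[-0.05,0,0],[0,0,0]],
    [0,[-0.0583,0,0],[0,0,0]],
    [0,[-0.0667,0,0],[0,0,0]],
    [0,[-0.075,0,0],[0,0,0]],
    [0,[-0.0833,0,0],[0,0,0]],
    [0,[-0.0917,0,0],[0,0,0]],
    [0,[-0.1,0,0],[0,0,0]],
    [0,[-0.1,0,0],[0,0,0]]
  ]
}}

```text
t: 13.22
tool_pos: [0.5103, 0.1248, 0.0968]
tool_rot: [0.181, -3.135, 0.002]
contact_force: [0.4, 0.2, -0.6]
opening: 0.0178
grip_force: 55.4
```

```bash
python3 -c "
from h import *
tgt(-.08,.003);o=ctrl.get_obs();print(o['contact_force'],o['wrist_torque'])"
```

```text
t 13.2167 q [ 0.0986 -0.0609  1.9602 -0.001   1.2436 -1.587 ] d [ 0.0003  0.0007 -0.0005] rv [-0.0009 -0.0013 -0.0009]
[ 0.4098  0.2295 -0.5947] [-0.019   0.0045 -0.0145]
```

No contact so far. I'll slide on to the end.

In the tool's units: -0.076 m / 0.6 = -0.1267, -0.074 m / 0.6 = -0.1233.

Call:
{"name": "jog_arm", "arguments": {
  "offsets": [
    [0,[-0.0133,0,0],[0,0,0]],
    [0,[-0.0267,0,0],[0,0,0]],
    [0,[-0.04,0,0],[0,0,0]],
    [0,[-0.0533,0,0],[0,0,0]],
    [0,[-0.0667,0,0],[0,0,0]],
    [0,[-0.08,0,0],[0,0,0]],
    [0,[-0.0933,0,0],[0,0,0]],
    [0,[-0.1067,0,0],[0,0,0]],
    [0,[-0.1167,0,0],[0,0,0]],
    [0,[-0.1233,0,0],[0,0,0]],
    [0,[-0.1267,0,0],[0,0,0]],
    [0,[-0.1267,0,0],[0,0,0]]
  ]
}}

```text
t: 14.22
tool_pos: [0.5852, 0.1335, 0.0965]
tool_rot: [0.181, -3.135, 0.002]
contact_force: [-0.2, 0.2, -0.4]
opening: 0.0177
grip_force: 55.4
```

```bash
python3 -c "
from h import *
tgt(0,0);o=ctrl.get_obs();print(o['contact_force'],o['wrist_torque'])"
```

```text
t 14.2167 q [ 0.1008  0.1149  1.7812 -0.001   1.2473 -1.5849] d [-0.0042  0.0007  0.0021] rv [-0.0009 -0.0019 -0.0008]
[-0.2471  0.2198 -0.4301] [0.016  0.071  0.0207]
```

In the tool's units: -0.005 m / 0.6 = -0.0083, -0.004 m / 0.6 = -0.0067.

Call:
{"name": "jog_arm", "arguments": {
  "offsets": [
    [0,[-0.0017,0,0],[0,0,0]],
    [0,[-0.0033,0,0],[0,0,0]],
    [0,[-0.005,0,0.0017],[0,0,0]],
    [0,[-0.0067,0,0.0033],[0,0,0]],
    [0,[-0.0083,0,0.005],[0,0,0]],
    [0,[-0.0083,0,0.005],[0,0,0]]
  ]
}}

```text
t: 14.72
tool_pos: [0.5894, 0.134, 0.0943]
tool_rot: [0.181, -3.133, 0.002]
contact_force: [-4.0, -0.7, 5.0]
opening: 0.0171
grip_force: 56.3
```

```bash
python3 -c "
from h import *
tgt(0,0);o=ctrl.get_obs();print(o['contact_force'],o['wrist_torque'])"
```

```text
t 14.7167 q [ 0.1009  0.1281  1.7708 -0.001   1.2465 -1.5848] d [-0.      0.0007 -0.    ] rv [-0.0009 -0.0038 -0.0008]
[-3.9805 -0.7027  4.9506] [-0.0984  0.7786  0.0374]
```

Both the end wall and the ledges are touched. I'll release and retreat straight up.

In the tool's units: 0.2 m / 0.6 = 0.3333, -0.05 m / 0.6 = -0.0833.

Call:
{"name": "jog_arm", "arguments": {
  "offsets": [
    [0,[0.0008,0,-0.0008],[0,0,0]],
    [0.06,[0.0008,0,-0.0008],[0,0,0]],
    [0.06,[0.0008,0,-0.0008],[0,0,0]],
    [0.06,[0.0008,0,-0.0008],[0,0,0]],
    [0.06,[0.0008,0,-0.0008],[0,0,0]],
    [0.06,[0.0008,0,-0.0008],[0,0,0]],
    [0.06,[0.0008,0,-0.0333],[0,0,0]],
    [0.06,[0.0008,0,-0.0833],[0,0,0]],
    [0.06,[0.0008,0,-0.15],[0,0,0]],
    [0.06,[0.0008,0,-0.2167],[0,0,0]],
    [0.06,[0.1,0,-0.2667],[0,0,0]],
    [0.06,[0.1667,0,-0.2833],[0,0,0]],
    [0.06,[0.2333,0,-0.3],[0,0,0]],
    [0.06,[0.3,0,-0.3],[0,0,0]],
    [0.06,[0.3333,0,-0.3],[0,0,0]],
    [0.06,[0.3333,0,-0.3],[0,0,0]],
    [0.06,[0.3333,0,-0.3],[0,0,0]]
  ]
}}

```text
t: 16.13
tool_pos: [0.3904, 0.1113, 0.2747]
tool_rot: [-0.181, 3.134, -0.001]
contact_force: [0.1, 0.0, 0.6]
opening: 0.0604
grip_force: 0.0
```

```bash
python3 - <<'E'
from h import *
a=ctrl.get_image("top");b=ctrl.get_image("side");p=home
for n in("top","side"):
    c=ctrl.camera_params(n);Ti=np.linalg.inv(c["T"])
    for nm,P in(("handle top",p+.076*Z),("handle mid",p+.052*Z)):
        v=Ti[:3,:3]@P+Ti[:3,3];print(n,nm,c["fx"]*v[0]/v[2]+c["cx"],c["fy"]*v[1]/v[2]+c["cy"])
A=cv2.resize(a[130:230,270:370,::-1],(400,400),interpolation=2);B=cv2.resize(b[140:240,190:290,::-1],(400,400),interpolation=2);cv2.imwrite("pics/f1.png",np.hstack([A,B]))
E
```

```text
top handle top 328.94843414972365 172.87647691293216
top handle mid 327.03287068985424 173.9252320298989
side handle top 243.84651559815617 171.34566312747307
side handle mid 244.13771750265636 179.85464683988098
```

View pics/f1.png

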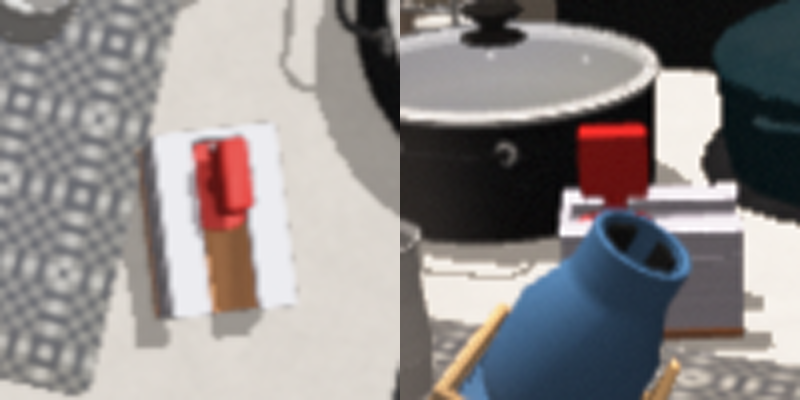

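The stopper hangs upright under the lips at the closed end. The handle top in the left panel at (235,175) is about 1 px from the predicted position. The decanter is seated and the gripper is well clear, so I'll hand in.

```bash
python3 -c "
from station import ctrl
print(ctrl.finish_job())"
```

```text
the job is handed in; nothing more can be done
None
```

I handed the job in at about 16 s of the 64 s allowed: the stopper twisted free, hangs upright at the closed end of the rail, the decanter looks seated in the last picture, and the arm went nowhere near the bystanders; no verdict was returned.

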